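Seat a sample bottle, close its cap, crack it a quarter turn and hold

TASK

Stand the square-bodied sample bottle fully down in the square bench socket, then screw its cap clockwise until it bottoms out, and after that back the cap off by a quarter turn so that it can vent in the steriliser. Finish while still gripping the cap there, with the bottle still standing in the socket, so that I can tape it: do not let go. Leave the other things on the bench where they are.

Things in the scene. Friction and masses are not known exactly. Their poses are not given: they have to be found in the camera images.
- bottle_center (a point): Centre of the square white plastic bottle (the only one with a square body), on its axis, 60 mm above its underside; axes those of the bottle: z up its axis, x and y square to its flat sides. Body 60 x 60 mm and 76 mm tall, sloping shoulder to 84 mm, neck 33 mm across with a 40 mm bead at 92 to 95 mm, where the cap bottoms out. Loose, about 0.3 kg full, stands upright on the bench at the start.
- bottle: The same bottle: origin at the centre of its underside, axes as for bottle_center.
- cap: The bottle's round ribbed grey screw cap, 46 mm across and 26 mm tall, already started on the neck, with a small raised bar on its top. Origin at the centre of its underside, 95 mm above the bottle's underside when bottomed out; it turns with the cap. It stays on the bottle, so the bottle can be carried by it; 11 mm of neck is free between shoulder and cap for the fingertips.
- cap_center (a point): Centre of the cap, half-way up (13 mm above its underside, 108 mm above the bottle's underside when bottomed out).
- cap_turn (a joint): Turn of the cap relative to the bottle, rad: 0 bottomed out (a hard stop), growing as it is unscrewed anticlockwise seen from above; starts somewhere between 1.9 and 3.2, ends at 4.2 (retained: the cap does not come off). The cap rises 0.64 mm per rad (4 mm a turn), so a gripper that turns it should follow down and up. The thread's friction is about 0.04 N m and it stays where it is left.
- socket: Bench fixture of bare aluminium, fixed to the bench: base plate 130 x 130 x 10 mm with a square pocket on it, 64 mm wide inside (2 mm clearance to the bottle on each side), 25 mm deep, with walls 12 mm thick whose rim is 35 mm above the bench. Origin at the centre of its underside; z up, x and y square to the pocket's walls (the bottle fits in any of the four ways round). The pocket keeps the bottle from turning, with about 4 degrees of play either way.
- socket_floor (a point): Centre of the pocket's floor, 10 mm above the bench, 25 mm below the rim; axes those of the socket.
- round_jar: Bystander, to be left where it is: round white plastic jar with a grey cap, 62 mm across, 75 mm tall. Origin at its underside or lying axis.
- round_bottle: Bystander, to be left where it is: tall round white bottle with a grey cap, 64 mm across, 150 mm tall. Origin at its underside or lying axis.
- beaker: Bystander, to be left where it is: glass beaker, 66 mm across, 85 mm tall. Origin at its underside or lying axis.
- vial_tray: Bystander, to be left where it is: grey tray of vials, 100 x 140 mm, about 62 mm tall with the vials. Origin at its underside or lying axis.
- spare_cap: Bystander, to be left where it is: small loose grey cap lying on the bench, 38 mm across, 18 mm tall. Origin at its underside or lying axis.
- wrench: Bystander, to be left where it is: steel wrench lying flat on the bench along its x axis. Origin at its underside or lying axis.
- timer: Bystander, to be left where it is: small white box (a timer), 50 x 70 x 26 mm. Origin at its underside or lying axis.
Things that resemble listed ones, but are neither listed nor needed, are in the scene too. Of the things that look like the socket, take the one that is farthest from the robot's base at the start.

How it is judged:
By the outcome, as a careful person would: the job done as asked, in the order asked, and still so for the second after the job is handed in, while the arm keeps its last pose, push and grip.
It also fails if it takes over 54 s, if anything falls off the work surface, if the arm or the gripper's body presses on something with over 40 N, if the wrist force passes 120 N, or if a joint passes its speed limit or range.

ROBOT

A 6-joint arm with a two-finger parallel gripper is mounted at the origin on the work surface. World frame = base frame: x ahead of the robot, y to its left, z up, the work surface at z = 0. Lengths are in m, angles in degrees, forces in N, time in s.
With the tool pointing down it reaches from about 0.325 to 0.775 m from the base axis. Payload 9.3 kg.
Tool frame: the origin (TCP) lies between the finger pads; the fingertips stand 19 mm ahead of it and the grasp point (between the pads) is the TCP; z points along the fingers, y is the direction in which the jaws open and shut (so a half turn about z gives the same grasp; the last joint's range is limited). The gripper opens to 85 mm and grips with 20 to 120 N. Pads are 22 mm wide; open, the fingers measure 114 mm over their backs; the gripper's body (76 mm by 85 mm) begins 54 mm behind the grasp point. The pads swing forward as they close: fully open they stand 13 mm farther back than shut.
Start: joints at [-72.514, 14.817, 1.232, 76.415, 0, 81.257], TCP at [0.243, -0.493, 0.25] pointing down, gripper open.
Joint ranges: [-174.27, 174.27], [-52.1, 104.24], [-59.71, 78.15], [-110.17, 111.67], [-87.03, 83.33], [-180, 180]. Speed limits (degrees/s): [127.2, 127.2, 159.86, 180, 180, 180].

INTERFACE

Orientations are given as [roll, pitch, yaw] about the fixed x, y, z axes, in that order (R = Rz(yaw) Ry(pitch) Rx(roll)).
In Python, from workcell import manip gives the robot as it stands. The module is installed in compiled form; this text tells all that it offers.
- The arm moves only by the tool apply_moves, never from a script. Its arguments are lists of equal length, an entry for each row: "linear": the shift along the tool's x, y, z in mm, a list of three; "delta_rot": the turn, a rotation vector about the tool's x, y, z in rad, a list of three. A call has exactly 5 rows; each row is the pose to reach, as a shift and turn from the pose commanded when the call began, along the tool's axes at that moment; what a row does not reach only later rows make up. A row lasts 1/10 s, in which the tool goes at most 50 mm and 8.59 degrees, less where a joint would pass 70% of its speed; a pose out of reach is approached as far as the arm can. A call with a gripper value outside its range is refused whole. "jaw" is the opening, from 0 (shut) to 1 (fully open), set as the call begins (left out, the last holds). The fingers move at their own pace and stop on an object; the grip force is fixed at half the most. Time passes only in rows, so rows that repeat a pose let the fingers close, or fill a call up. It gives the time, the measured TCP pose, the force and the opening at its end, in the units of the state.
- manip.observe(): the state, without advancing time (a new reading comes with each control period).
- manip.get_image(name): name is "scene" or "side" or "wrist"; returns the picture (480x640x3 uint8, red, green, blue); there is no depth.
- manip.camera_model(name): a dict with "vertical_fov" (degrees; the focal length in pixels is half the picture's height over the tangent of half this angle, whatever the lens; pixels are square), "cx", "cy" (the principal point, pixels), "R" (3x3) and "t" (3): a world point X has camera coordinates R X + t. Camera axes: x right, y down, z forward; pixel columns grow to the right and rows downward; lengths in m; the calibration is good to about 2 mm. A picture is of the moment at which its call begins: read the wrist's pose just before it. camera_model takes no time and is no camera call; for the wrist camera it gives the pose at the moment of the call.
- manip.finish_job(): hands the job in, once; it reports no verdict.
The state is a dict: "time": time; "joint_pos": joint angles; "qd": joint speeds; "effort": joint torques, N m; "ee_pos": TCP position; "ee_rot": TCP orientation; "contact_force": force on the tool from outside, world axes, zero at the start; "moment": the same for the moment, N m; "grip_width": finger opening in m.
Only numpy, scipy, OpenCV 4.12 (cv2) and the standard library are available. Lean on these libraries where they do the work, as an engineer would, in place of code of your own. Each camera call takes 0.05 s, during which the arm holds its last target.

## Working session

There is one attempt and no reset: what is moved stays moved. The work goes in short steps, Python scripts to look and compute and a tool call to move; the robot and the scene stay as the last step left them, time stands still between calls to the robot, and variables do not carry over. Pictures are saved under pics/ and viewed, and the job is handed in when it is done.

Besides the shell and the picture viewer there is one more tool, called after ">>>" by a JSON object that holds its "op" and its "data", one argument or row to a line. apply_moves: Moves the arm, as the interface text tells. Its arguments: {"type":"object","properties":{"linear":{"type":"array","items":{"type":"array","items":{"type":"number"}}},"delta_rot":{"type":"array","items":{"type":"array","items":{"type":"number"}}},"jaw":{"type":"number"}},"required":["linear","delta_rot"]}

```bash
mkdir -p pics; python3 - <<'E'
from workcell import manip
import cv2
print(manip.observe())
for n in ["scene","side","wrist"]:
    c=manip.camera_model(n); print(n,c)
    cv2.imwrite(f"pics/{n}0.png",manip.get_image(n)[:,:,::-1])
E
```

```text
{'time': 0.0, 'joint_pos': array([-7.25126151e+01,  1.48522267e+01,  1.18749238e+00,  7.64152836e+01,
       -5.89219958e-05,  8.12551643e+01]), 'qd': array([-0.11820893,  0.00496985, -0.00771912, -0.05503132,  0.05023363,
        0.01139621]), 'effort': array([ 1.39527878e-03, -5.55642951e+01,  3.44528139e+01,  1.38328504e-02,
       -9.82966822e-05,  1.94224737e-05]), 'ee_pos': array([ 0.24300708, -0.49310619,  0.24963669]), 'ee_rot': array([-1.79920903e+02, -1.21072353e-02,  2.62322123e+01]), 'contact_force': array([ 0.44316128, -0.1810141 , -0.76092104]), 'moment': array([0.00998627, 0.02219263, 0.01995242]), 'grip_width': 0.08550931710426629}
scene {'vertical_fov': 55.87443080921589, 'cx': 312.58305066860174, 'cy': 239.773794303434, 'R': array([[ 0.50002485,  0.8658731 ,  0.01545748],
       [ 0.64979789, -0.36332681, -0.66764986],
       [-0.57248394,  0.34388576, -0.74431494]]), 't': array([-0.29320907, -0.2772819 ,  1.20956144])}
side {'vertical_fov': 55.079069203203964, 'cx': 319.4669604207009, 'cy': 241.2584527532026, 'R': array([[-0.9931537 , -0.11552957,  0.01728121],
       [-0.09818186,  0.74539602, -0.65935202],
       [ 0.06329332, -0.6565346 , -0.75163573]]), 't': array([0.5370043 , 0.09647821, 0.87558126])}
wrist {'vertical_fov': 61.789606005186776, 'cx': 320.0596237224045, 'cy': 236.1126166908705, 'R': array([[ 0.44207059, -0.89697837, -0.00184277],
       [-0.85880393, -0.42384773,  0.28776538],
       [-0.25890038, -0.12563004, -0.95769916]]), 't': array([-0.54898074, -0.03622969,  0.37994746])}
```

View pics/scene0.png

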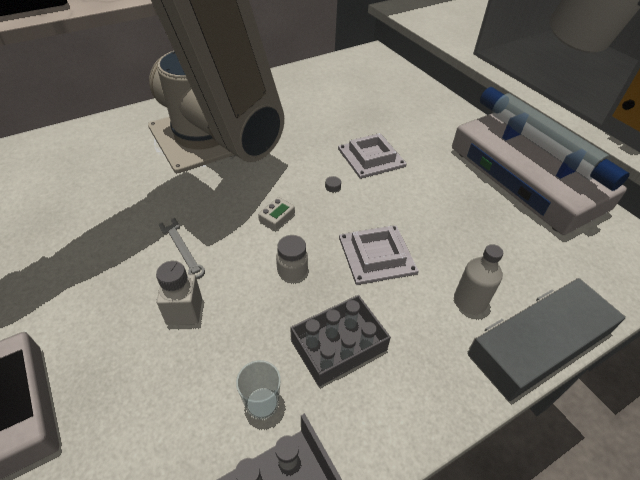

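View pics/side0.png

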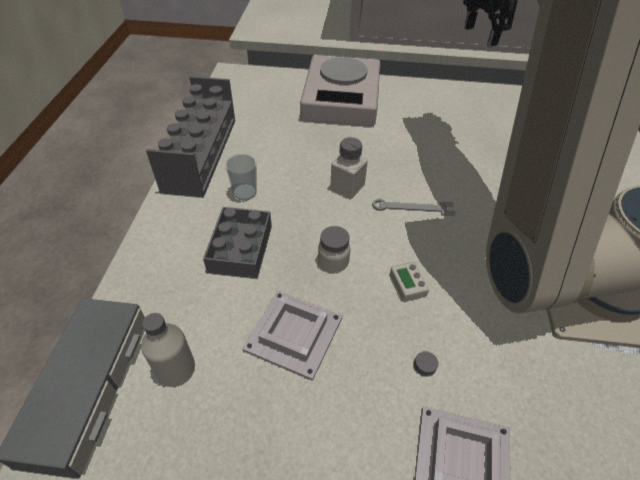

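View pics/wrist0.png

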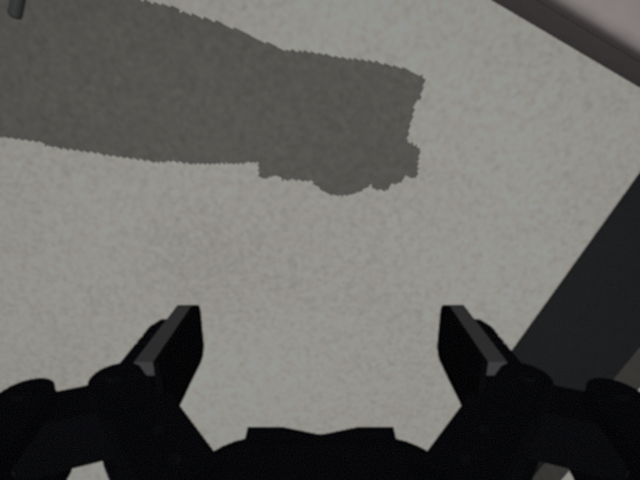

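The scene picture shows the square bottle at about (180,295), with side view (349,165). There are two sockets, A at scene (378,253) / side (295,333) and B at scene (372,153) / side (465,455). I'll measure both and enlarge the crops.

```bash
cat > h.py <<'E'
import numpy as np, cv2
from workcell import manip
def ray(c,u,v):
    f=240/np.tan(np.radians(c["vertical_fov"])/2)
    R=np.array(c["R"]);t=np.array(c["t"])
    d=R.T@np.array([(u-c["cx"])/f,(v-c["cy"])/f,1.]); return -R.T@t,d/np.linalg.norm(d)
def onz(c,u,v,z):
    o,d=ray(c,u,v); return o+d*(z-o[2])/d[2]
def proj(c,X):
    f=240/np.tan(np.radians(c["vertical_fov"])/2)
    p=np.array(c["R"])@np.array(X)+np.array(c["t"]); return c["cx"]+f*p[0]/p[2],c["cy"]+f*p[1]/p[2]
def tri(cs,uvs):
    A=np.zeros((3,3));b=np.zeros(3)
    for c,(u,v) in zip(cs,uvs):
        o,d=ray(c,u,v);P=np.eye(3)-np.outer(d,d);A+=P;b+=P@o
    X=np.linalg.solve(A,b)
    return X,[round(float(np.linalg.norm((np.eye(3)-np.outer(d,d))@(X-o)))*1000,1) for o,d in (ray(c,*uv) for c,uv in zip(cs,uvs))]
E
python3 - <<'E'
from h import *
s=manip.camera_model("scene");d=manip.camera_model("side")
np.set_printoptions(precision=4,suppress=True)
for z,n,uv in [(.035,"A",(380,242)),(.035,"B",(373,147))]: print("scene",n,onz(s,*uv,z))
for z,n,uv in [(.035,"A",(296,327)),(.035,"B",(465,450))]: print("side",n,onz(d,*uv,z))
print(tri([s,d],[(172,270),(351,143)]))
S=cv2.imread("pics/scene0.png");D=cv2.imread("pics/side0.png")
def crop(I,x,y,w,h,W,H): return cv2.resize(I[y:y+h,x:x+w],(W,H),interpolation=cv2.INTER_CUBIC)
a=np.hstack([crop(S,140,245,80,90,400,450),crop(D,310,125,80,90,400,450)])
cv2.imwrite("pics/bot.png",a)
b=np.hstack([crop(S,325,205,100,90,400,360),crop(D,240,290,108,97,400,360)])
cv2.imwrite("pics/soc.png",b)
E
```

```text
scene A [0.5647 0.17   0.035 ]
scene B [0.2966 0.3411 0.035 ]
side A [0.5614 0.1689 0.035 ]
side B [0.296  0.3349 0.035 ]
(array([ 0.5044, -0.2257,  0.1253]), [2.0, 2.0])
```

View pics/bot.png

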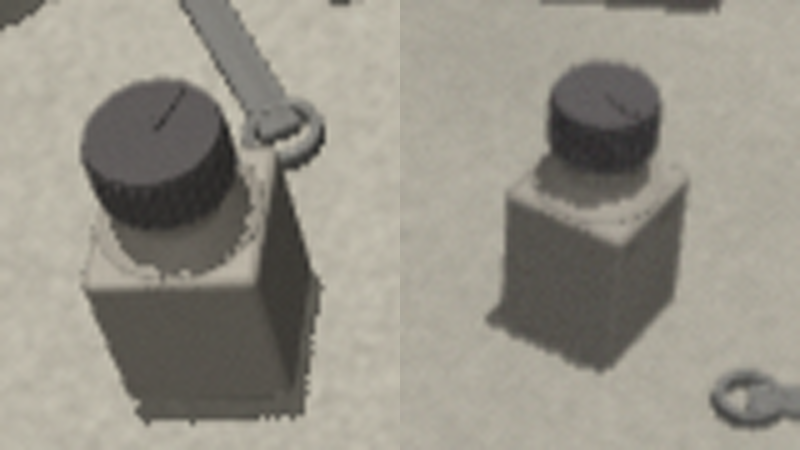

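View pics/soc.png

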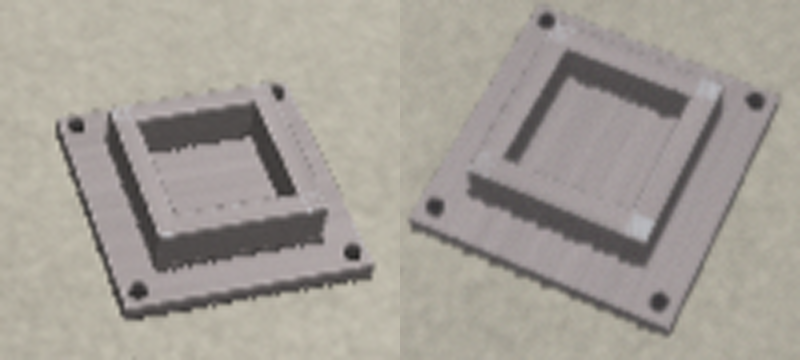

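Socket A is 0.59 m from the base and socket B is 0.45 m, so A (scene (378,253)) is the one meant. The bottle at scene (180,295) is the only one with a square body. Next I'll measure yaws from the crop corners.

```bash
python3 - <<'E'
from h import *
s=manip.camera_model("scene");d=manip.camera_model("side")
np.set_printoptions(precision=4,suppress=True)
def rep(n,P):
    P=np.array(P)
    for i in range(len(P)-1):
        e=P[i+1]-P[i]; print(n,np.linalg.norm(e[:2]).round(4),np.degrees(np.arctan2(e[1],e[0])).round(1)%90)
    print(P[:, :2].tolist(), ((P[0]+P[-1])/2)[:2] if len(P)==3 else P.mean(0))
S=lambda x,y:(140+x/5,245+y/5); D=lambda x,y:(310+x/5,125+y/5)
rep("bot scene",[onz(s,*S(*p),.076) for p in [(86,290),(262,290),(276,158)]])
rep("bot side",[onz(d,*D(*p),.076) for p in [(108,193),(218,243),(288,180)]])
print("cap top",tri([s,d],[S(153,132),D(204,98)]))
S=lambda x,y:(325+x/4,205+y/4); k=108/400;D=lambda x,y:(240+x*k,290+y*97/360)
rep("rim scene",[onz(s,*S(*p),.035) for p in [(113,112),(157,235),(325,210),(275,90)]])
rep("holes scene",[onz(s,*S(*p),.010) for p in [(77,125),(138,290),(352,252),(279,92)]])
rep("holes side",[onz(d,*D(*p),.010) for p in [(146,20),(35,206),(259,301),(355,101)]])
rep("rim side",[onz(d,*D(*p),.035) for p in [(158,30),(72,172),(247,240),(320,90)]])
E
```

```text
bot scene 0.0591 60.6
bot scene 0.056 65.0
[[0.520272642264403, -0.2659877482235867], [0.5493024413661269, -0.21448835485984558], [0.49852634159965614, -0.19084461842887235]] [ 0.5094 -0.2284]
bot side 0.0561 61.80000000000001
bot side 0.0536 59.2
[[0.5407684974913065, -0.2161053109103548], [0.49134941922561215, -0.18957288015443508], [0.46387470562340843, -0.23563131059082765]] [ 0.5023 -0.2259]
cap top (array([ 0.5036, -0.2279,  0.1208]), [0.7, 0.7])
rim scene 0.0829 71.5
rim scene 0.0859 71.3
rim scene 0.0826 70.4
[[0.5173224681994266, 0.1362074345439382], [0.5959060525993174, 0.10992720881608409], [0.6234296387957532, 0.1912896231267357], [0.5456100574445355, 0.21896177210963097]] [0.5706 0.1641 0.035 ]
holes scene 0.1121 72.8
holes scene 0.1119 72.9
holes scene 0.1124 72.0
[[0.49751778246968614, 0.1288505444916973], [0.604571237647701, 0.09575092538246793], [0.6374143812468651, 0.20275899490383903], [0.5305799022667752, 0.23754908287035909]] [0.5675 0.1662 0.01  ]
holes side 0.1119 73.1
holes side 0.1123 72.9
holes side 0.1117 73.1
[[0.6042139309259256, 0.09242232319491217], [0.6367480209479579, 0.19950144590367913], [0.5294493545746434, 0.23258020485632847], [0.49697223288867953, 0.12574552080448842]] [0.5668 0.1626 0.01  ]
rim side 0.0837 72.4
rim side 0.0851 74.19999999999999
rim side 0.0829 73.6
[[0.5934083741814162, 0.1141645573717398], [0.6186976222817595, 0.19396274223746796], [0.5367669629222809, 0.21708522645408385], [0.5133124717546017, 0.13753015135735708]] [0.5655 0.1657 0.035 ]
```

Measured so far: the bottle axis is near (0.504,-0.227) at yaw about 61°. Cap top is at about 0.121–0.123, which agrees with the description. The socket is near (0.567,0.1645) at yaw 72.9° mod 90. I'll move over the bottle while winding the wrist back, so there's clockwise room later.

>>> {"op": "apply_moves", "data": {
  "linear": [
    [35,-12,0],
    [70,-25,0],
    [105,-37,0],
    [141,-49,0],
    [176,-62,0]
  ],
  "delta_rot": [
    [0,0,-0.149],
    [0,0,-0.298],
    [0,0,-0.447],
    [0,0,-0.596],
    [0,0,-0.745]
  ],
  "jaw": 1
}}

```text
time: 0.65
ee_pos: [0.3744, -0.3588, 0.2501]
ee_rot: [-180.0, -0.0, 69.3]
contact_force: [1.1, 0.3, -0.1]
grip_width: 0.0853
```

```bash
cat >> h.py <<'E'
def go(x,y,z,pr=True):
    o=manip.observe(); p=o["ee_pos"];r=np.radians(o["ee_rot"])
    from scipy.spatial.transform import Rotation as Ro
    R=Ro.from_euler("xyz",r).as_matrix()
    l=R.T@(np.array([x,y,z])-p)*1000
    print("t",round(o["time"],2),"p",p.round(4),"rot",o["ee_rot"].round(2),"q",o["joint_pos"].round(1),"F",o["contact_force"].round(1),"M",o["moment"].round(2),"w",round(o["grip_width"],4),"-> tool mm",l.round(1))
E
python3 -c "
from h import *
go(.504,-.227,.25)"
```

```text
t 0.65 p [ 0.3744 -0.3588  0.2501] rot [-1.7999e+02 -1.0000e-02  6.9250e+01] q [-53.1  11.7  -2.9  75.4   0.   57.7] F [ 1.1  0.3 -0.1] M [-0.07 -0.01 -0.01] w 0.0853 -> tool mm [1.691e+02 7.450e+01 1.000e-01]
```

>>> {"op": "apply_moves", "data": {
  "linear": [
    [34,15,-6],
    [68,30,-12],
    [101,45,-18],
    [135,60,-24],
    [169,75,-30]
  ],
  "delta_rot": [
    [0,0,-0.149],
    [0,0,-0.298],
    [0,0,-0.447],
    [0,0,-0.596],
    [0,0,-0.745]
  ]
}}

```text
time: 1.15
ee_pos: [0.5052, -0.2279, 0.2804]
ee_rot: [-180.0, -0.0, 112.0]
contact_force: [0.9, -1.1, 0.0]
grip_width: 0.0851
```

>>> {"op": "apply_moves", "data": {
  "linear": [
    [0,0,0],
    [0,0,0],
    [0,0,0],
    [0,0,0],
    [0,0,0]
  ],
  "delta_rot": [
    [0,0,-0.149],
    [0,0,-0.298],
    [0,0,-0.447],
    [0,0,-0.596],
    [0,0,-0.745]
  ]
}}

```text
time: 1.65
ee_pos: [0.5043, -0.2291, 0.28]
ee_rot: [180.0, -0.0, 154.6]
contact_force: [0.2, 1.3, 1.2]
grip_width: 0.0856
```

>>> {"op": "apply_moves", "data": {
  "linear": [
    [0,0,0],
    [0,0,0],
    [0,0,0],
    [0,0,0],
    [0,0,0]
  ],
  "delta_rot": [
    [0,0,-0.149],
    [0,0,-0.298],
    [0,0,-0.447],
    [0,0,-0.596],
    [0,0,-0.745]
  ]
}}

```text
time: 2.15
ee_pos: [0.5043, -0.2292, 0.28]
ee_rot: [180.0, -0.0, -162.7]
contact_force: [-0.2, -0.2, 0.6]
grip_width: 0.0855
```

```bash
python3 - <<'E'
from h import *
go(.504,-.227,.25)
c=manip.camera_model("wrist"); I=manip.get_image("wrist")[:,:,::-1]
cv2.imwrite("pics/w1.png",I)
print(-np.array(c["R"]).T@c["t"], [proj(c,(.504,-.227,z)) for z in (.0,.076,.123)])
E
```

```text
t 2.15 p [ 0.5043 -0.2292  0.28  ] rot [ 1.7997e+02 -2.0000e-02 -1.6268e+02] q [-33.1  14.9   5.6  80.8   0.  -50.4] F [-0.2 -0.2  0.6] M [ 0.02 -0.01 -0.  ] w 0.0855 -> tool mm [-0.4  2.2 30. ]
[ 0.43557638 -0.250177    0.40357405] [(np.float64(321.3512707899209), np.float64(190.2650578781754)), (np.float64(321.7299174047503), np.float64(206.4213501752396)), (np.float64(322.059389038284), np.float64(220.47941858648994))]
```

View pics/w1.png

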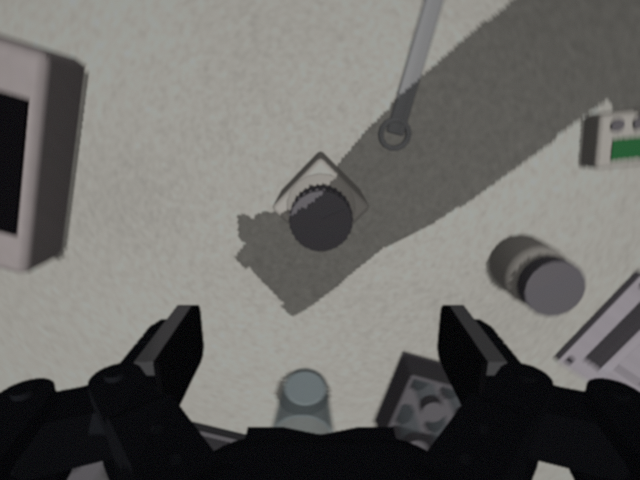

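The wrist view shows the cap centred near (321,218), with (322,220) predicted. The bottle's rear corner is near (321,153) and the side corners near (274,205) and (368,205). I'll enlarge it to get the yaw.

```bash
python3 - <<'E'
from h import *
I=cv2.imread("pics/w1.png")
a=cv2.resize(I[140:260,250:390],(798,684),interpolation=cv2.INTER_CUBIC)
a=cv2.convertScaleAbs(a,alpha=1.5,beta=10)
cv2.imwrite("pics/w1c.png",a[:600])
E
```

```text
(no output)
```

View pics/w1c.png

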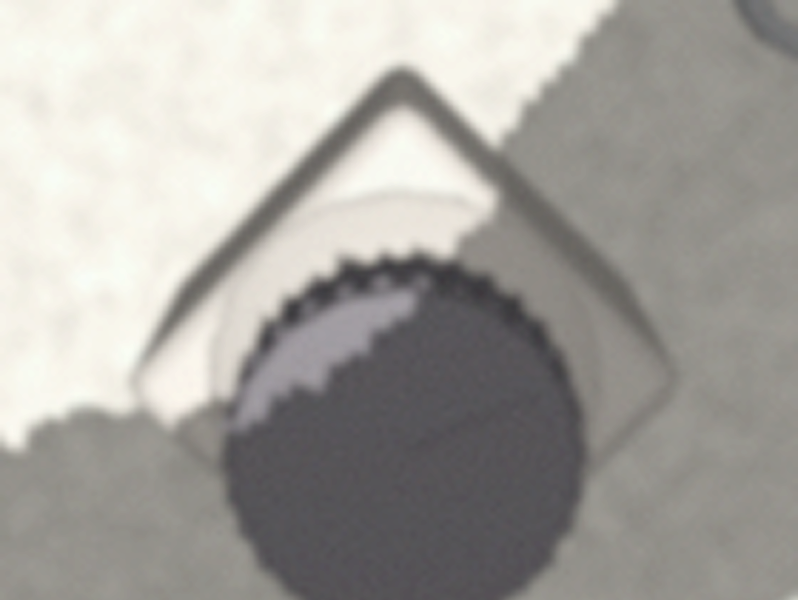

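```bash
python3 - <<'E'
from h import *
c=manip.camera_model("wrist");k=5.7
P=lambda x,y,z:onz(c,250+x/k,140+y/k,z)
def ang(a,b): e=b-a; return np.degrees(np.arctan2(e[1],e[0]))
L,R,A=P(135,380,.076),P(675,378,.076),P(402,98,.076)
print("diag",(ang(L,R)-45)%90,np.linalg.norm(L-R),(L+R)/2,A)
print(ang(P(230,272,.076),P(380,120,.076))%90,ang(P(430,120,.076),P(600,285,.076))%90)
b0,b1=P(412,448,.123),P(542,396,.123); print("bar",b0,b1,ang(b0,b1)); print("cap",P(405,450,.1225))
E
```

```text
diag 63.06199910575573 0.07902024497777595 [ 0.50422651 -0.22753133  0.076     ] [ 0.46578338 -0.24039304  0.076     ]
62.8335915164549 64.14818216365427
bar [ 0.50261492 -0.22729149  0.123     ] [ 0.49120787 -0.21382071  0.123     ] 130.25791227998542
cap [ 0.50325423 -0.22801342  0.1225    ]
```

Bottle yaw refines to 63.2° and the axis to (0.5038,-0.2277). I'll wind the wrist a bit further and descend.

>>> {"op": "apply_moves", "data": {
  "linear": [
    [0,0,26],
    [0,1,52],
    [0,1,78],
    [0,1.5,104],
    [0,1.5,125]
  ],
  "delta_rot": [
    [0,0,-0.149],
    [0,0,-0.298],
    [0,0,-0.447],
    [0,0,-0.596],
    [0,0,-0.745]
  ]
}}

```text
time: 2.7
ee_pos: [0.5034, -0.2275, 0.1537]
ee_rot: [179.9, 0.0, -120.2]
contact_force: [0.0, 0.2, -0.3]
grip_width: 0.0853
```

```bash
python3 - <<'E'
from h import *
go(.5038,-.2277,.108)
E
```

```text
t 2.7 p [ 0.5034 -0.2275  0.1537] rot [ 1.7993e+02  1.0000e-02 -1.2018e+02] q [-33.   17.7  -9.1  63.3   0.  -92.8] F [ 0.   0.2 -0.3] M [ 0.    0.04 -0.03] w 0.0853 -> tool mm [-0.  -0.5 45.7]
```

>>> {"op": "apply_moves", "data": {
  "linear": [
    [0,-0.5,18],
    [0,-0.5,36],
    [0,-0.5,46],
    [0,-0.5,46],
    [0,-0.5,46]
  ],
  "delta_rot": [
    [0,0,0],
    [0,0,0],
    [0,0,0],
    [0,0,0],
    [0,0,0]
  ]
}}

```text
time: 3.2
ee_pos: [0.5045, -0.2282, 0.1097]
ee_rot: [-180.0, -0.0, -120.4]
contact_force: [-0.2, -0.7, 0.4]
grip_width: 0.0854
```

>>> {"op": "apply_moves", "data": {
  "linear": [
    [0,0,0],
    [0,0,0],
    [0,0,0],
    [0,0,0],
    [0,0,0]
  ],
  "delta_rot": [
    [0,0,0],
    [0,0,0],
    [0,0,0],
    [0,0,0],
    [0,0,0]
  ],
  "jaw": 0
}}

```text
time: 3.7
ee_pos: [0.5046, -0.2283, 0.1101]
ee_rot: [-179.9, -0.0, -120.3]
contact_force: [-0.9, 0.0, 5.7]
grip_width: 0.0442
```

>>> {"op": "apply_moves", "data": {
  "linear": [
    [0,0,0],
    [0,0,0],
    [0,0,0],
    [0,0,0],
    [0,0,0]
  ],
  "delta_rot": [
    [0,0,0],
    [0,0,0],
    [0,0,0],
    [0,0,0],
    [0,0,0]
  ],
  "jaw": 0
}}

```text
time: 4.2
ee_pos: [0.5046, -0.2282, 0.11]
ee_rot: [-179.9, -0.0, -120.3]
contact_force: [-1.2, 0.5, 6.5]
grip_width: 0.044
```

```bash
python3 - <<'E'
from h import *
go(.5038,-.2277,.108)
I=manip.get_image("wrist")[:,:,::-1];J=manip.get_image("side")[:,:,::-1]
cv2.imwrite("pics/g1.png",np.hstack([cv2.resize(I,(400,300)),cv2.resize(J[100:280,230:470],(400,300))]))
E
```

```text
t 4.2 p [ 0.5046 -0.2282  0.11  ] rot [-179.93   -0.   -120.34] q [-33.   19.6 -13.2  57.2   0.  -92.7] F [-1.2  0.5  6.5] M [ 0.13  0.14 -0.04] w 0.044 -> tool mm [-0.  1.  2.]
```

View pics/g1.png

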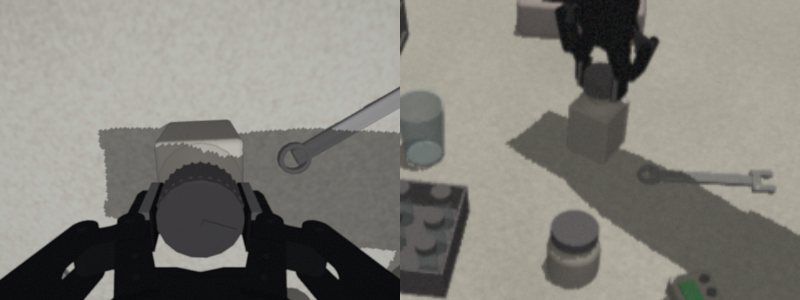

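The cap is held (44 mm opening) and the bottle is still upright. Lifting.

>>> {"op": "apply_moves", "data": {
  "linear": [
    [0,0,-10],
    [0,0,-35],
    [0,0,-65],
    [0,0,-95],
    [0,0,-115]
  ],
  "delta_rot": [
    [0,0,0],
    [0,0,0],
    [0,0,0],
    [0,0,0],
    [0,0,0]
  ]
}}

```text
time: 4.8
ee_pos: [0.5044, -0.2281, 0.2267]
ee_rot: [-179.9, -0.0, -120.3]
contact_force: [0.7, -0.9, -3.2]
grip_width: 0.0447
```

```bash
python3 - <<'E'
from h import *
go(.567,.1645,.225)
E
```

```text
t 4.8 p [ 0.5044 -0.2281  0.2267] rot [-179.91   -0.   -120.35] q [-33.   15.6  -1.2  73.2   0.  -92.7] F [ 0.7 -0.9 -3.2] M [ 0.01 -0.02  0.04] w 0.0447 -> tool mm [-370.4  144.3    1.5]
```

>>> {"op": "apply_moves", "data": {
  "linear": [
    [-20,8,0],
    [-55,21,0],
    [-92,36,0],
    [-129,50,0],
    [-166,65,0]
  ],
  "delta_rot": [
    [0,0,0],
    [0,0,0],
    [0,0,0],
    [0,0,0],
    [0,0,0]
  ]
}}

```text
time: 5.3
ee_pos: [0.5319, -0.0505, 0.2246]
ee_rot: [180.0, -0.0, -120.4]
contact_force: [0.6, 0.2, -3.1]
grip_width: 0.0444
```

>>> {"op": "apply_moves", "data": {
  "linear": [
    [-37,14,0],
    [-74,29,0],
    [-111,43,0],
    [-138,54,0],
    [-150,58,0]
  ],
  "delta_rot": [
    [0,0,-0.03],
    [0,0,-0.07],
    [0,0,-0.11],
    [0,0,-0.15],
    [0,0,-0.169]
  ]
}}

```text
time: 5.8
ee_pos: [0.5575, 0.1093, 0.2244]
ee_rot: [180.0, 0.0, -110.4]
contact_force: [0.4, -0.7, -3.0]
grip_width: 0.0447
```

```bash
python3 - <<'E'
from h import *
go(.567,.1645,.225)
c=manip.camera_model("wrist")
I=manip.get_image("wrist")[:,:,::-1];J=manip.get_image("side")[:,:,::-1];K=manip.get_image("scene")[:,:,::-1]
for n,a in zip("wds",(I,J,K)): cv2.imwrite(f"pics/c1{n}.png",a)
cv2.imwrite("pics/c1.png",np.hstack([cv2.resize(J[150:420,150:450],(400,360)),cv2.resize(K[80:350,250:550],(400,360))]))
E
```

```text
t 5.8 p [0.5575 0.1093 0.2244] rot [ 1.7996e+02  1.0000e-02 -1.1044e+02] q [  2.6  17.1   0.7  73.6   0.  -66.9] F [ 0.4 -0.7 -3. ] M [-0.03 -0.01 -0.02] w 0.0447 -> tool mm [-55.1  10.4  -0.6]
```

View pics/c1w.png

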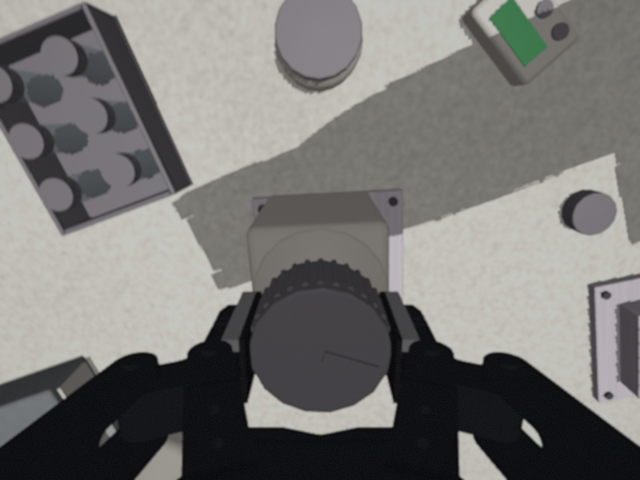

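View pics/c1.png

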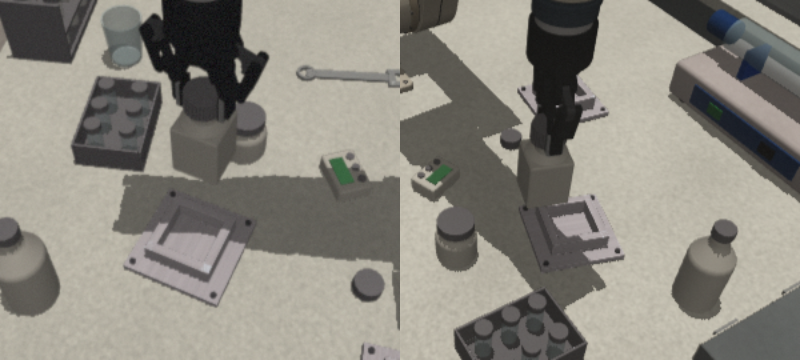

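The wrist view shows the bottle upright in the grip, with its rear bottom edge near (277,195)–(372,192). Socket holes show at (262,207) and (393,202). I'll enlarge to compare yaw and position with the same camera.

```bash
python3 - <<'E'
from h import *
I=cv2.imread("pics/c1w.png")
a=cv2.resize(I[180:270,235:415],(800,400),interpolation=cv2.INTER_CUBIC)
cv2.imwrite("pics/c1wc.png",cv2.convertScaleAbs(a,alpha=1.5,beta=10))
E
```

```text
(no output)
```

View pics/c1wc.png

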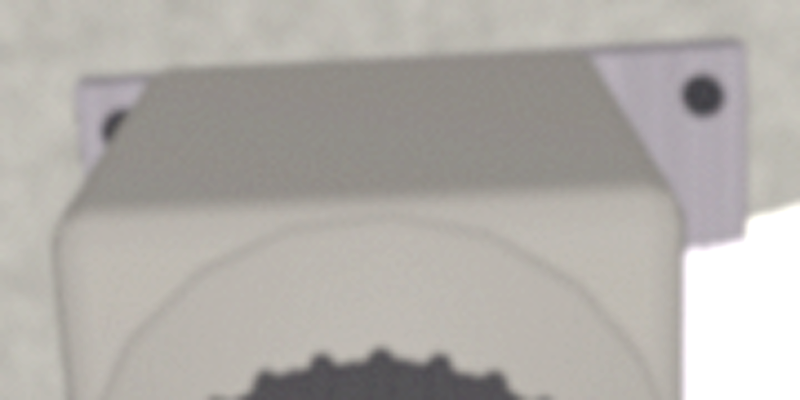

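```bash
python3 - <<'E'
from h import *
c=manip.camera_model("wrist");k=800/180
P=lambda x,y,z:onz(c,235+x/k,180+y/k,z)
def ang(a,b): e=b-a; return (np.degrees(np.arctan2(e[1],e[0]))%90).round(2)
zb=.2244-.110
b=[P(150,73,zb),P(590,50,zb)]; t=[P(110,210,zb+.076),P(640,186,zb+.076)]
print("bottom",ang(*b),np.linalg.norm(b[0]-b[1]),(b[0]+b[1])/2)
print("top",ang(*t),np.linalg.norm(t[0]-t[1]),(t[0]+t[1])/2)
pl=[P(80,78,.010),P(742,42,.010)]
print("plate",ang(*pl),np.linalg.norm(pl[0]-pl[1]),(pl[0]+pl[1])/2)
h=P(703,95,.010); print("hole",h)
# bottle axis from bottom edge midpoint
for th in (72.9,):
    n=np.radians(th+0)
    for q,l in ((b,.03),(t,.03),(pl,.065)):
        m=(q[0]+q[1])/2
        e=(q[1]-q[0])[:2];e/=np.linalg.norm(e);nn=np.array([-e[1],e[0]])
        print(m[:2]+nn*l,m[:2]-nn*l)
E
```

```text
bottom 72.41 0.05838756282372421 [0.54941237 0.08025461 0.1144    ]
top 72.06 0.04849344918678874 [0.5481522  0.07891049 0.1904    ]
plate 72.53 0.12708406888402726 [0.54932929 0.10100943 0.01      ]
hole [0.49882343 0.12730105 0.01      ]
[0.54034503 0.0516577 ] [0.5584797  0.10885153]
[0.53891044 0.05036947] [0.55739396 0.10745151]
[0.52981559 0.03900769] [0.56884299 0.16301117]
```

Bottle yaw (72.3°) and socket yaw (72.7°) agree, and socket centre is ≈ (0.5675,0.164). I'll move above it and lower to just over the rim.

>>> {"op": "apply_moves", "data": {
  "linear": [
    [-20,4,0],
    [-40,8,0],
    [-52,10,0],
    [-55.5,10.5,5],
    [-55.5,10.5,20]
  ],
  "delta_rot": [
    [0,0,0],
    [0,0,0],
    [0,0,-0.006],
    [0,0,-0.006],
    [0,0,-0.006]
  ]
}}

```text
time: 6.45
ee_pos: [0.5683, 0.162, 0.2049]
ee_rot: [-179.9, 0.0, -110.3]
contact_force: [0.2, -0.7, -2.7]
grip_width: 0.0446
```

>>> {"op": "apply_moves", "data": {
  "linear": [
    [0,0,15],
    [0,0,30],
    [0,0,45],
    [0,0,52],
    [0,0,52]
  ],
  "delta_rot": [
    [0,0,0],
    [0,0,0],
    [0,0,0],
    [0,0,0],
    [0,0,0]
  ]
}}

```text
time: 6.95
ee_pos: [0.5671, 0.1615, 0.1513]
ee_rot: [179.9, -0.1, -110.4]
contact_force: [0.0, 0.1, -2.5]
grip_width: 0.0447
```

```bash
python3 - <<'E'
from h import *
go(.567,.165,.120)
I=manip.get_image("wrist")[:,:,::-1];J=manip.get_image("side")[:,:,::-1];K=manip.get_image("scene")[:,:,::-1]
for n,a in zip("wds",(I,J,K)): cv2.imwrite(f"pics/c2{n}.png",a)
A=cv2.resize(J[250:385,230:360],(385,400),interpolation=cv2.INTER_CUBIC)
B=cv2.resize(K[180:300,330:445],(383,400),interpolation=cv2.INTER_CUBIC)
cv2.imwrite("pics/c2.png",cv2.convertScaleAbs(np.hstack([A,B]),alpha=1.5,beta=10))
a=cv2.resize(I[160:300,220:420],(800,560),interpolation=cv2.INTER_CUBIC)
cv2.imwrite("pics/c2wc.png",cv2.convertScaleAbs(a,alpha=1.5,beta=10))
E
```

```text
t 6.95 p [0.5671 0.1615 0.1513] rot [ 1.7990e+02 -7.0000e-02 -1.1037e+02] q [  7.8  21.2  -4.1  64.8  -0.  -61.9] F [ 0.   0.1 -2.5] M [-0.03  0.02 -0.01] w 0.0447 -> tool mm [-3.3  1.2 31.3]
```

View pics/c2.png

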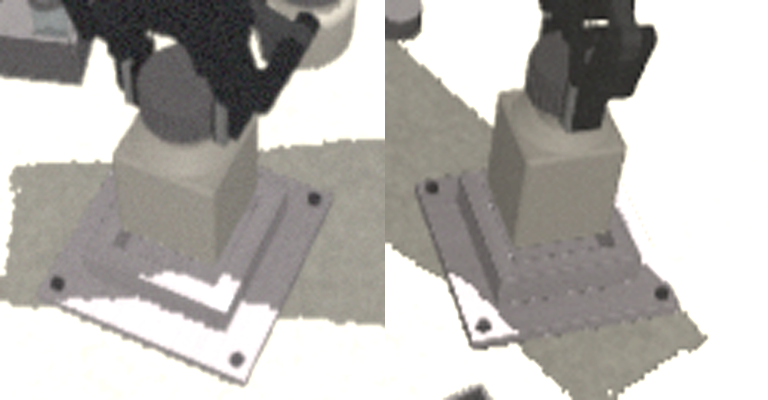

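View pics/c2wc.png

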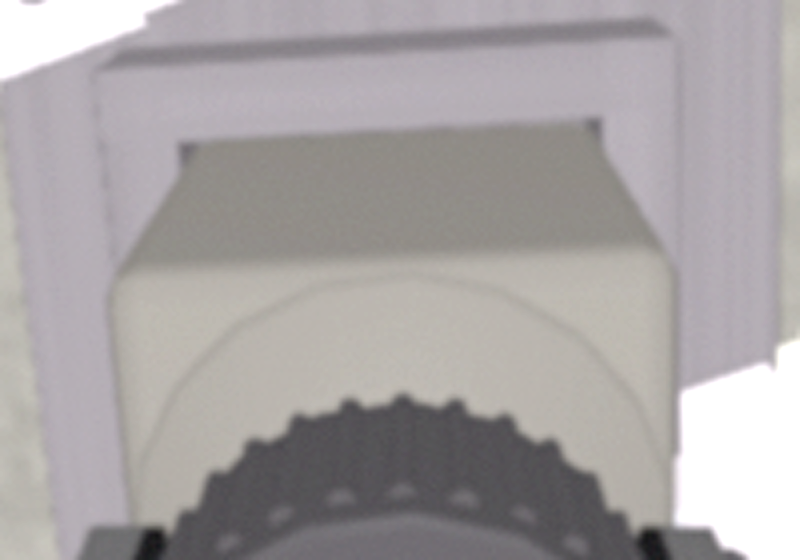

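In the wrist crop, the pocket's inner rear corners are at (180,143) and (605,119), and the bottle's bottom corners are at about (193,143) and (598,124).

```bash
python3 - <<'E'
from h import *
c=manip.camera_model("wrist");k=4
P=lambda x,y,z:onz(c,220+x/k,160+y/k,z)
zb=.1513-.110
from scipy.spatial.transform import Rotation as Ro
R=Ro.from_euler("xyz",np.radians(manip.observe()["ee_rot"])).as_matrix()
def rep(n,L,Rr,half):
    e=(Rr-L)[:2];w=np.linalg.norm(e);e/=w;nn=np.array([-e[1],e[0]])
    m=((L+Rr)/2)[:2]
    if nn@(m-np.array([.567,.1615]))>0: nn=-nn
    ce=m+nn*half
    print(n,"w",w,"yaw",np.degrees(np.arctan2(e[1],e[0]))%90,"centre",ce); return ce
s=rep("pocket",P(180,143,.035),P(606,119,.035),.032)
o=rep("outer",P(100,70,.035),P(672,38,.035),.044)
b=rep("bottle",P(193,143,zb),P(598,123,zb),.030)
for q in (s,o): print("tool mm",(R.T@np.append(q-b,0))*1000)
E
```

```text
pocket w 0.06497315505559811 yaw 72.93207688901131 centre [0.56976751 0.16679125]
outer w 0.08603801614343114 yaw 72.86392250520663 centre [0.57029876 0.16690621]
bottle w 0.06015636511909814 yaw 72.5313516501449 centre [0.56868502 0.16413871]
tool mm [-2.86340280e+00 -9.31216595e-02  1.27338894e-03]
tool mm [-3.15582873e+00 -5.51301872e-01  1.83674492e-03]
```

Both estimates agree on a −3 mm shift along tool x. I'll apply it and lower into the pocket.

>>> {"op": "apply_moves", "data": {
  "linear": [
    [-3,-0.2,0],
    [-3,-0.2,4],
    [-3,-0.2,8],
    [-3,-0.2,12],
    [-3,-0.2,15]
  ],
  "delta_rot": [
    [0,0,-0.005],
    [0,0,-0.005],
    [0,0,-0.005],
    [0,0,-0.005],
    [0,0,-0.005]
  ]
}}

```text
time: 7.6
ee_pos: [0.5686, 0.1652, 0.1367]
ee_rot: [180.0, -0.0, -110.0]
contact_force: [0.3, -0.5, -3.0]
grip_width: 0.0447
```

```bash
python3 - <<'E'
from h import *
go(.567,.165,.120)
E
```

```text
t 7.6 p [0.5686 0.1652 0.1367] rot [ 1.7997e+02 -2.0000e-02 -1.1003e+02] q [  8.1  21.9  -5.2  62.9  -0.  -61.9] F [ 0.3 -0.5 -3. ] M [-0.02  0.01 -0.01] w 0.0447 -> tool mm [ 0.7  1.4 16.7]
```

Free so far (only the bottle's weight is felt, bottom 8 mm below the rim). I'll continue to the floor.

>>> {"op": "apply_moves", "data": {
  "linear": [
    [0,0,3],
    [0,0,6],
    [0,0,9],
    [0,0,12],
    [0,0,14]
  ],
  "delta_rot": [
    [0,0,0],
    [0,0,0],
    [0,0,0],
    [0,0,0],
    [0,0,0]
  ]
}}

```text
time: 8.1
ee_pos: [0.5687, 0.1651, 0.123]
ee_rot: [180.0, -0.0, -110.0]
contact_force: [0.1, 0.0, -3.0]
grip_width: 0.0448
```

>>> {"op": "apply_moves", "data": {
  "linear": [
    [0,0,0.6],
    [0,0,1.2],
    [0,0,1.8],
    [0,0,2.4],
    [0,0,2.6]
  ],
  "delta_rot": [
    [0,0,0],
    [0,0,0],
    [0,0,0],
    [0,0,0],
    [0,0,0]
  ]
}}

```text
time: 8.6
ee_pos: [0.5688, 0.1652, 0.1207]
ee_rot: [-180.0, 0.0, -110.0]
contact_force: [0.3, -0.2, -2.8]
grip_width: 0.0444
```

```bash
python3 - <<'E'
from h import *
go(.567,.165,.120)
E
```

```text
t 8.6 p [0.5688 0.1652 0.1207] rot [-180.      0.   -110.03] q [  8.1  22.6  -6.7  60.7   0.  -61.9] F [ 0.3 -0.2 -2.8] M [ 0.01  0.04 -0.01] w 0.0444 -> tool mm [0.8 1.6 0.7]
```

>>> {"op": "apply_moves", "data": {
  "linear": [
    [0,0,0.4],
    [0,0,0.8],
    [0,0,1.2],
    [0,0,1.2],
    [0,0,1.2]
  ],
  "delta_rot": [
    [0,0,0],
    [0,0,0],
    [0,0,0],
    [0,0,0],
    [0,0,0]
  ]
}}

```text
time: 9.1
ee_pos: [0.5689, 0.1652, 0.1201]
ee_rot: [-180.0, 0.0, -110.0]
contact_force: [-2.6, -0.9, 5.1]
grip_width: 0.0448
```

```bash
python3 - <<'E'
from h import *
go(.567,.165,.120)
E
```

```text
t 9.1 p [0.5689 0.1652 0.1201] rot [-1.7996e+02  2.0000e-02 -1.1003e+02] q [  8.1  22.6  -6.8  60.6   0.  -61.9] F [-2.6 -0.9  5.1] M [-0.02  0.54  0.03] w 0.0448 -> tool mm [0.8 1.7 0.1]
```

Floor contact at z=0.1201, as expected. There's a slight side load, so I'll check the fit.

```bash
python3 - <<'E'
from h import *
I=manip.get_image("wrist")[:,:,::-1];J=manip.get_image("side")[:,:,::-1];K=manip.get_image("scene")[:,:,::-1]
for n,a in zip("wds",(I,J,K)): cv2.imwrite(f"pics/c3{n}.png",a)
A=cv2.resize(J[250:385,230:360],(385,400),interpolation=cv2.INTER_CUBIC)
B=cv2.resize(K[180:300,330:445],(383,400),interpolation=cv2.INTER_CUBIC)
cv2.imwrite("pics/c3.png",cv2.convertScaleAbs(np.hstack([A,B]),alpha=1.5,beta=10))
a=cv2.resize(I[160:300,220:420],(800,560),interpolation=cv2.INTER_CUBIC)
cv2.imwrite("pics/c3wc.png",cv2.convertScaleAbs(a,alpha=1.5,beta=10))
E
```

```text
(no output)
```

View pics/c3.png

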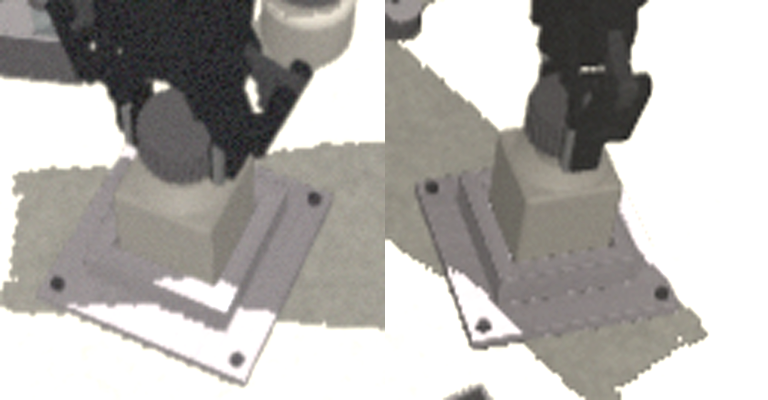

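View pics/c3wc.png

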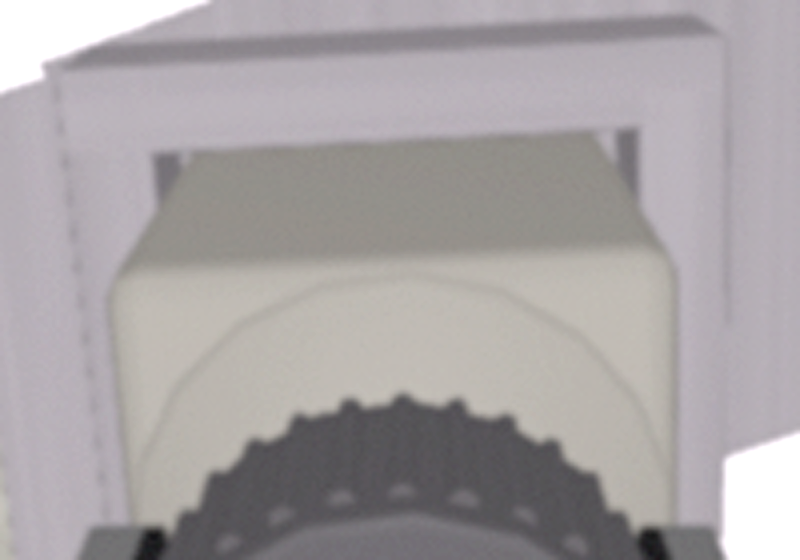

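The bottle sits down in the pocket with gaps visible on both sides. Screwing clockwise (positive about tool z), following down 0.64 mm/rad.

>>> {"op": "apply_moves", "data": {
  "linear": [
    [0,0,0.06],
    [0,0,0.13],
    [0,0,0.21],
    [0,0,0.29],
    [0,0,0.38]
  ],
  "delta_rot": [
    [0,0,0.1],
    [0,0,0.2],
    [0,0,0.33],
    [0,0,0.46],
    [0,0,0.6]
  ]
}}

```text
time: 9.75
ee_pos: [0.5691, 0.165, 0.1197]
ee_rot: [-179.9, 0.1, -144.7]
contact_force: [-1.6, -2.3, 4.9]
grip_width: 0.0451
```

```bash
python3 - <<'E'
from h import *
go(.567,.165,.120)
E
```

```text
t 9.75 p [0.5691 0.165  0.1197] rot [-1.7995e+02  5.0000e-02 -1.4472e+02] q [  8.1  22.6  -6.8  60.5  -0.  -27.2] F [-1.6 -2.3  4.9] M [-0.33  0.3   0.04] w 0.0451 -> tool mm [ 1.8  1.2 -0.3]
```

>>> {"op": "apply_moves", "data": {
  "linear": [
    [0,0,0.09],
    [0,0,0.18],
    [0,0,0.27],
    [0,0,0.36],
    [0,0,0.45]
  ],
  "delta_rot": [
    [0,0,0.14],
    [0,0,0.28],
    [0,0,0.42],
    [0,0,0.56],
    [0,0,0.7]
  ]
}}

```text
time: 10.25
ee_pos: [0.5693, 0.1647, 0.1193]
ee_rot: [-180.0, 0.1, 175.1]
contact_force: [-0.6, -2.6, 5.5]
grip_width: 0.0445
```

>>> {"op": "apply_moves", "data": {
  "linear": [
    [0,0,0.06],
    [0,0,0.13],
    [0,0,0.19],
    [0,0,0.26],
    [0,0,0.32]
  ],
  "delta_rot": [
    [0,0,0.1],
    [0,0,0.2],
    [0,0,0.3],
    [0,0,0.4],
    [0,0,0.5]
  ]
}}

```text
time: 10.75
ee_pos: [0.5692, 0.1646, 0.119]
ee_rot: [-180.0, 0.1, 146.6]
contact_force: [-1.8, -4.1, 5.6]
grip_width: 0.044
```

```bash
python3 - <<'E'
from h import *
go(.567,.165,.120)
E
```

```text
t 10.75 p [0.5692 0.1646 0.119 ] rot [-1.7999e+02  1.0000e-01  1.4658e+02] q [ 8.1 22.6 -6.9 60.4 -0.1 41.5] F [-1.8 -4.1  5.6] M [-0.8   0.42  0.05] w 0.044 -> tool mm [ 2.  -0.9 -1. ]
```

Turned 1.8 rad; moment is still only about 0.05 N m. Now in smaller steps, watching the moment.

>>> {"op": "apply_moves", "data": {
  "linear": [
    [0,0,0.04],
    [0,0,0.08],
    [0,0,0.12],
    [0,0,0.16],
    [0,0,0.19]
  ],
  "delta_rot": [
    [0,0,0.06],
    [0,0,0.12],
    [0,0,0.18],
    [0,0,0.24],
    [0,0,0.3]
  ]
}}

```text
time: 11.25
ee_pos: [0.5691, 0.1646, 0.1189]
ee_rot: [180.0, 0.1, 129.5]
contact_force: [-2.7, -3.2, 6.5]
grip_width: 0.0449
```

```bash
python3 -c "
from h import *
go(.567,.165,.120)"
```

```text
t 11.25 p [0.5691 0.1646 0.1189] rot [1.7999e+02 9.0000e-02 1.2948e+02] q [ 8.1 22.6 -6.9 60.4 -0.1 58.6] F [-2.7 -3.2  6.5] M [-0.77  0.5   0.09] w 0.0449 -> tool mm [ 1.6 -1.3 -1.1]
```

>>> {"op": "apply_moves", "data": {
  "linear": [
    [0,0,0.04],
    [0,0,0.08],
    [0,0,0.12],
    [0,0,0.16],
    [0,0,0.19]
  ],
  "delta_rot": [
    [0,0,0.06],
    [0,0,0.12],
    [0,0,0.18],
    [0,0,0.24],
    [0,0,0.3]
  ]
}}

```text
time: 11.75
ee_pos: [0.569, 0.1646, 0.1187]
ee_rot: [180.0, 0.1, 112.3]
contact_force: [-2.0, -3.8, 6.7]
grip_width: 0.0445
```

```bash
python3 -c "
from h import *
go(.567,.165,.120)"
```

```text
t 11.75 p [0.569  0.1646 0.1187] rot [1.7997e+02 8.0000e-02 1.1230e+02] q [ 8.1 22.6 -6.9 60.4 -0.1 75.8] F [-2.  -3.8  6.7] M [-0.79  0.65  0.06] w 0.0445 -> tool mm [ 1.1 -1.7 -1.3]
```

>>> {"op": "apply_moves", "data": {
  "linear": [
    [0,0,0.03],
    [0,0,0.06],
    [0,0,0.09],
    [0,0,0.12],
    [0,0,0.16]
  ],
  "delta_rot": [
    [0,0,0.05],
    [0,0,0.1],
    [0,0,0.15],
    [0,0,0.2],
    [0,0,0.25]
  ]
}}

```text
time: 12.25
ee_pos: [0.5689, 0.1646, 0.1185]
ee_rot: [180.0, 0.1, 98.0]
contact_force: [-2.6, -2.6, 7.5]
grip_width: 0.0445
```

```bash
python3 -c "
from h import *
go(.567,.165,.120)"
```

```text
t 12.25 p [0.5689 0.1646 0.1185] rot [1.7996e+02 6.0000e-02 9.8000e+01] q [ 8.1 22.6 -6.9 60.4 -0.1 90.1] F [-2.6 -2.6  7.5] M [-0.73  0.73  0.08] w 0.0445 -> tool mm [ 0.6 -1.8 -1.5]
```

>>> {"op": "apply_moves", "data": {
  "linear": [
    [0,0,0.03],
    [0,0,0.06],
    [0,0,0.09],
    [0,0,0.12],
    [0,0,0.16]
  ],
  "delta_rot": [
    [0,0,0.05],
    [0,0,0.1],
    [0,0,0.15],
    [0,0,0.2],
    [0,0,0.25]
  ]
}}

```text
time: 12.75
ee_pos: [0.5681, 0.1647, 0.1183]
ee_rot: [-180.0, 0.1, 83.8]
contact_force: [-6.2, -6.4, 10.3]
grip_width: 0.0445
```

```bash
python3 -c "
from h import *
go(.567,.165,.120)"
```

```text
t 12.75 p [0.5681 0.1647 0.1183] rot [-1.7997e+02  8.0000e-02  8.3760e+01] q [ 8.100e+00  2.260e+01 -7.000e+00  6.040e+01 -1.000e-01  1.043e+02] F [-6.2 -6.4 10.3] M [-1.27  1.19  1.2 ] w 0.0445 -> tool mm [ 0.2 -1.1 -1.7]
```

Moment jumped from 0.08 to 1.2 N m, so the cap is on its stop. Let me see the bar and the bottle.

```bash
python3 - <<'E'
from h import *
go(.567,.165,.120)
I=manip.get_image("wrist")[:,:,::-1]
cv2.imwrite("pics/t1w.png",I)
cv2.imwrite("pics/t1.png",cv2.convertScaleAbs(cv2.resize(I[160:430,200:440],(533,600),interpolation=cv2.INTER_CUBIC),alpha=1.8,beta=10))
E
```

```text
t 12.75 p [0.5681 0.1647 0.1183] rot [-1.7997e+02  8.0000e-02  8.3760e+01] q [ 8.100e+00  2.260e+01 -7.000e+00  6.040e+01 -1.000e-01  1.043e+02] F [-6.2 -6.4 10.3] M [-1.27  1.19  1.2 ] w 0.0445 -> tool mm [ 0.2 -1.1 -1.7]
```

View pics/t1.png

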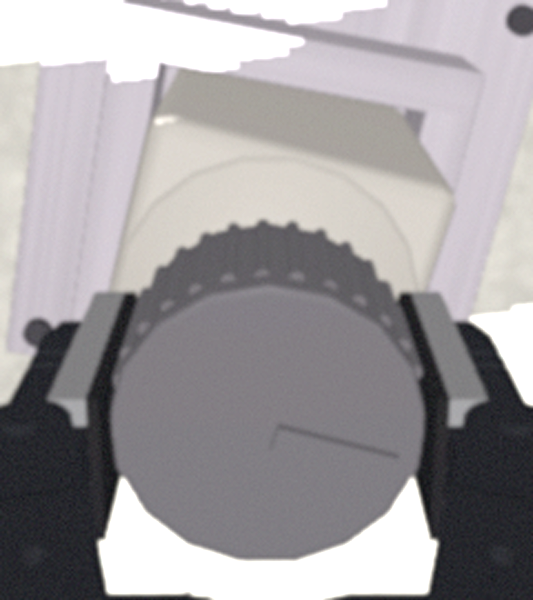

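```bash
python3 - <<'E'
from h import *
c=manip.camera_model("wrist");k=533/240
for n in ("c3w","t1w"):
    I=cv2.imread(f"pics/{n}.png")
    a=cv2.resize(I[325:395,290:400],(800,509),interpolation=cv2.INTER_CUBIC)
    cv2.imwrite(f"pics/{n}b.png",cv2.normalize(cv2.cvtColor(a,cv2.COLOR_BGR2GRAY),None,0,255,cv2.NORM_MINMAX) if 0 else cv2.convertScaleAbs(a,alpha=2.5,beta=-60 if n=="t1w" else 0))
I=cv2.imread("pics/t1w.png")
a=cv2.resize(I[180:260,255:415],(800,400),interpolation=cv2.INTER_CUBIC)
cv2.imwrite("pics/t1e.png",cv2.convertScaleAbs(a,alpha=1.3,beta=0))
A=cv2.imread("pics/c3wb.png");B=cv2.imread("pics/t1wb.png")
cv2.imwrite("pics/bars.png",np.vstack([cv2.resize(A,(466,296)),cv2.resize(B,(466,296))]))
E
```

```text
(no output)
```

View pics/bars.png

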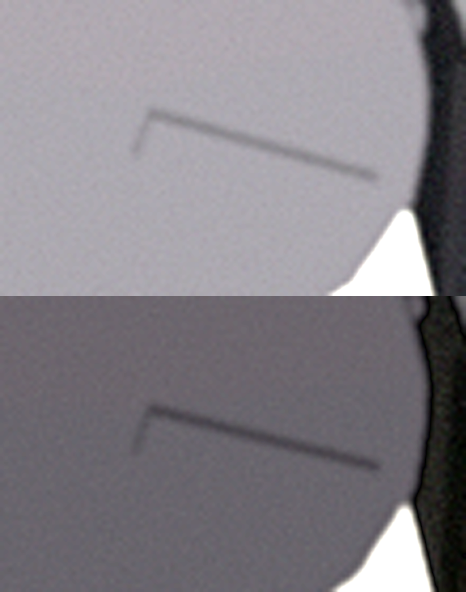

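View pics/t1e.png

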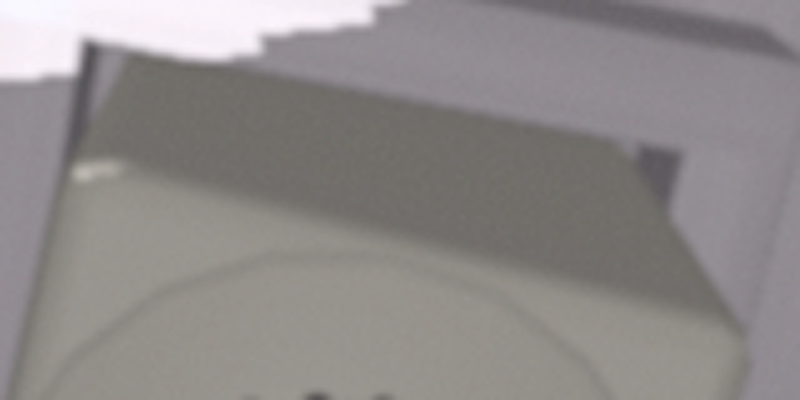

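The bar slope relative to the tool changed from 16.3° to about 14.2°, so the fingers slipped about 2° after the stop. That confirms the cap is bottomed. Recording bottle yaw and bar angle here as the zero reference.

```bash
python3 - <<'E'
from h import *
c=manip.camera_model("wrist")
P=lambda x,y,z:onz(c,255+x/5,180+y/5,z)
def ang(a,b): e=b-a; return np.degrees(np.arctan2(e[1],e[0])), np.linalg.norm(e)
z=.086
for a,b in [((140,168),(690,305)),((170,175),(600,282))]: print("bottle top edge",ang(P(*a,z),P(*b,z)))
print("bottom/rim line",ang(P(240,70,.035),P(600,137,.035)))
print("pocket wall",ang(P(470,2,.035),P(760,52,.035)))
Q=lambda x,y:onz(c,290+x*110/466,325+y*70/296,.118+.013)
print("bar c3",ang(Q(150,112),Q(375,178)),"bar t1",ang(Q(150,408-296),Q(380,466-296)))
E
```

```text
bottle top edge (np.float64(-20.842496242326895), np.float64(0.04593304293876448))
bottle top edge (np.float64(-20.82735195526657), np.float64(0.03582524845723822))
bottom/rim line (np.float64(-17.09429948375795), np.float64(0.03853115500961059))
pocket wall (np.float64(-16.17326789344589), np.float64(0.03074305757207124))
bar c3 (np.float64(-24.939935124133296), np.float64(0.017949365043137676)) bar t1 (np.float64(-22.482855619847133), np.float64(0.018072815289000947))
```

The zero reference is bar minus bottle = −1.65°, with the bottle at the clockwise end of its play (−3.7° from the socket). Backing off anticlockwise, rising 0.64 mm/rad.

>>> {"op": "apply_moves", "data": {
  "linear": [
    [0,0,-0.06],
    [0,0,-0.13],
    [0,0,-0.19],
    [0,0,-0.26],
    [0,0,-0.32]
  ],
  "delta_rot": [
    [0,0,-0.1],
    [0,0,-0.2],
    [0,0,-0.3],
    [0,0,-0.4],
    [0,0,-0.5]
  ]
}}

```text
time: 13.3
ee_pos: [0.5687, 0.1645, 0.1187]
ee_rot: [180.0, 0.1, 112.7]
contact_force: [-4.5, -3.2, 7.9]
grip_width: 0.0445
```

>>> {"op": "apply_moves", "data": {
  "linear": [
    [0,0,-0.06],
    [0,0,-0.13],
    [0,0,-0.19],
    [0,0,-0.26],
    [0,0,-0.32]
  ],
  "delta_rot": [
    [0,0,-0.1],
    [0,0,-0.2],
    [0,0,-0.3],
    [0,0,-0.4],
    [0,0,-0.5]
  ]
}}

```text
time: 13.8
ee_pos: [0.5689, 0.1645, 0.119]
ee_rot: [-180.0, 0.1, 141.3]
contact_force: [-2.6, -3.5, 7.4]
grip_width: 0.0448
```

>>> {"op": "apply_moves", "data": {
  "linear": [
    [0,0,-0.06],
    [0,0,-0.13],
    [0,0,-0.19],
    [0,0,-0.26],
    [0,0,-0.32]
  ],
  "delta_rot": [
    [0,0,-0.1],
    [0,0,-0.2],
    [0,0,-0.3],
    [0,0,-0.4],
    [0,0,-0.5]
  ]
}}

```text
time: 14.3
ee_pos: [0.569, 0.1646, 0.1193]
ee_rot: [-180.0, 0.1, 170.0]
contact_force: [-2.4, -2.1, 6.6]
grip_width: 0.0442
```

```bash
cat > look.py <<'E'
from h import *
import sys
n=sys.argv[1]
go(.567,.165,.120)
I=manip.get_image("wrist")[:,:,::-1]
cv2.imwrite(f"pics/{n}w.png",I)
B=cv2.convertScaleAbs(cv2.resize(I[325:395,290:400],(466,296),interpolation=cv2.INTER_CUBIC),alpha=2.0,beta=-20)
cv2.imwrite(f"pics/{n}b.png",B)
cv2.imwrite(f"pics/{n}e.png",cv2.convertScaleAbs(cv2.resize(I[170:260,240:420],(800,400),interpolation=cv2.INTER_CUBIC),alpha=1.4))
cv2.imwrite(f"pics/{n}.png",cv2.convertScaleAbs(cv2.resize(I[160:430,200:440],(533,600),interpolation=cv2.INTER_CUBIC),alpha=1.8,beta=10))
E
python3 look.py u1
```

```text
t 14.3 p [0.569  0.1646 0.1193] rot [-1.7996e+02  6.0000e-02  1.6997e+02] q [ 8.1 22.6 -6.9 60.5 -0.1 18.1] F [-2.4 -2.1  6.6] M [-0.62  0.57 -0.03] w 0.0442 -> tool mm [ 2.   0.  -0.7]
```

View pics/u1b.png

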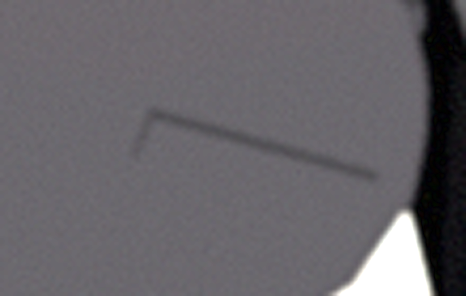

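View pics/u1e.png

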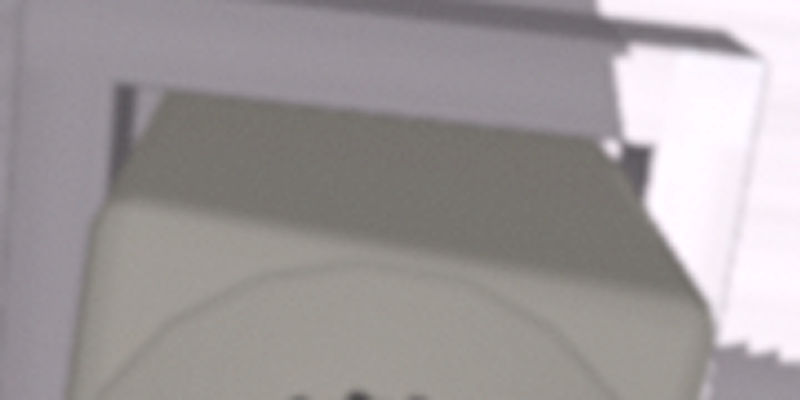

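```bash
python3 - <<'E'
from h import *
c=manip.camera_model("wrist");k=800/180
P=lambda x,y,z:onz(c,240+x/k,170+y/k,z)
def ang(a,b): e=b-a; return np.degrees(np.arctan2(e[1],e[0])), np.linalg.norm(e)
z=.086
for a,b in [((130,203),(670,283)),((200,213),(600,272))]: print("bottle top edge",ang(P(*a,z),P(*b,z)))
print("rim line",ang(P(140,85,.035),P(650,145,.035)),"outer",ang(P(400,1,.035),P(700,32,.035)))
Q=lambda x,y:onz(c,290+x*110/466,325+y*70/296,.119+.013)
print("bar",ang(Q(152,112),Q(375,178)))
E
```

```text
bottle top edge (np.float64(71.63216349063252), np.float64(0.04980401955820329))
bottle top edge (np.float64(71.67036216223129), np.float64(0.036884103806438154))
rim line (np.float64(73.54612448510002), np.float64(0.06073177287336736)) outer (np.float64(74.47372312517639), np.float64(0.035178109217565506))
bar (np.float64(61.65035895666758), np.float64(0.017798507598705063))
```

Relative turn so far is about 82° (bar +84.1°, bottle +2.5°). Another 0.14 rad.

>>> {"op": "apply_moves", "data": {
  "linear": [
    [0,0,-0.02],
    [0,0,-0.05],
    [0,0,-0.09],
    [0,0,-0.09],
    [0,0,-0.09]
  ],
  "delta_rot": [
    [0,0,-0.05],
    [0,0,-0.1],
    [0,0,-0.14],
    [0,0,-0.14],
    [0,0,-0.14]
  ]
}}

```text
time: 14.85
ee_pos: [0.569, 0.1647, 0.1194]
ee_rot: [-180.0, 0.1, 177.8]
contact_force: [-2.3, -2.2, 7.8]
grip_width: 0.0447
```

```bash
python3 look.py u2; python3 - <<'E'
import cv2,numpy as np
a=cv2.imread("pics/u2e.png");b=cv2.imread("pics/u2b.png")
cv2.imwrite("pics/u2x.png",np.vstack([a[:330],np.hstack([b[:270],np.zeros((270,334,3),np.uint8)])]))
E
```

```text
t 14.85 p [0.569  0.1647 0.1194] rot [-1.7996e+02  6.0000e-02  1.7777e+02] q [ 8.1 22.6 -6.9 60.5 -0.1 10.3] F [-2.3 -2.2  7.8] M [-0.61  0.54 -0.01] w 0.0447 -> tool mm [ 2.   0.2 -0.6]
```

View pics/u2x.png

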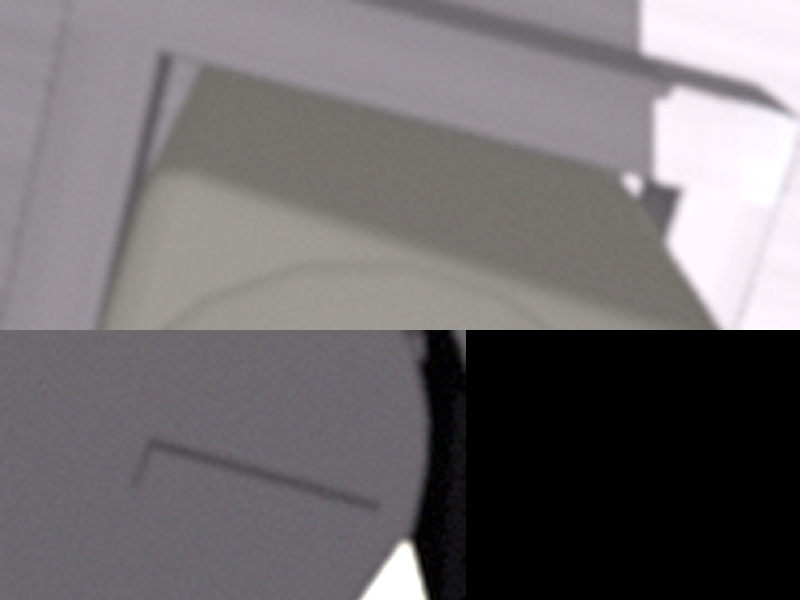

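```bash
cat > edge.py <<'E'
from h import *
# camera model at current tool yaw; rotate by yaw difference for older pictures
c=manip.camera_model("wrist"); Y=manip.observe()["ee_rot"][2]
def ang(a,b): e=b-a; return np.degrees(np.arctan2(e[1],e[0]))
def fit(n,p0,p1):
    g=cv2.GaussianBlur(cv2.cvtColor(cv2.imread(f"pics/{n}w.png"),cv2.COLOR_BGR2GRAY).astype(float),(0,0),1.0)
    pts=[]
    for x in range(int(p0[0]),int(p1[0])+1):
        yy=p0[1]+(p1[1]-p0[1])*(x-p0[0])/(p1[0]-p0[0])
        r=np.arange(int(yy)-6,int(yy)+8); d=g[r+1,x]-g[r-1,x]; i=int(np.argmax(d))
        if 0<i<len(r)-1:
            a,b,e=d[i-1],d[i],d[i+1]; pts.append((x,r[i]+.5*(a-e)/(a-2*b+e)))
    vx,vy,x0,y0=cv2.fitLine(np.float32(pts),cv2.DIST_HUBER,0,.01,.01).ravel()
    q=lambda x:onz(c,x,y0+vy/vx*(x-x0),.086)
    return ang(q(p0[0]),q(p1[0])),len(pts)
E
python3 - <<'E'
from edge import *
T=dict(c3=(-110.03,((250,227),(380,221))),t1=(83.76,((283,214),(393,241))),u1=(169.97,((270,216),(390,233.5))),u2=(177.77,((284,209),(390,241))))
for n,(y,(a,b)) in T.items():
    m,k=fit(n,a,b); print(n,k,"bottle yaw mod90",round((m-Y+y)%90,2),"minus tool yaw",round(m-Y,2))
E
```

```text
c3 131 bottle yaw mod90 72.67 minus tool yaw -87.3
t1 111 bottle yaw mod90 68.91 minus tool yaw -104.85
u1 121 bottle yaw mod90 69.43 minus tool yaw -100.54
u2 107 bottle yaw mod90 69.06 minus tool yaw -108.71
```

```bash
python3 - <<'E'
from edge import *
import edge
def fit2(n,p0,p1):
    g=cv2.GaussianBlur(cv2.cvtColor(cv2.imread(f"pics/{n}w.png"),cv2.COLOR_BGR2GRAY).astype(float),(0,0),1.0)
    pts=[]
    for x in range(int(p0[0]),int(p1[0])+1):
        yy=p0[1]+(p1[1]-p0[1])*(x-p0[0])/(p1[0]-p0[0])
        r=np.arange(int(yy)-6,int(yy)+8); d=g[r+1,x]-g[r-1,x]; i=int(np.argmax(d)); pts.append((x,r[i],round(d[i],1)))
    return pts
for n,a,b in [("u1",(270,216),(390,233.5)),("u2",(284,209),(390,241)),("t1",(283,214),(393,241))]:
    print(n,fit2(n,a,b)[::8])
E
```

```text
u1 [(270, np.int64(215), np.float64(10.0)), (278, np.int64(216), np.float64(9.7)), (286, np.int64(218), np.float64(10.0)), (294, np.int64(219), np.float64(9.5)), (302, np.int64(221), np.float64(9.4)), (310, np.int64(222), np.float64(9.7)), (318, np.int64(224), np.float64(9.2)), (326, np.int64(225), np.float64(9.0)), (334, np.int64(226), np.float64(8.9)), (342, np.int64(228), np.float64(8.8)), (350, np.int64(229), np.float64(9.0)), (358, np.int64(231), np.float64(8.6)), (366, np.int64(232), np.float64(8.7)), (374, np.int64(234), np.float64(8.3)), (382, np.int64(235), np.float64(8.4)), (390, np.int64(236), np.float64(8.1))]
u2 [(284, np.int64(209), np.float64(9.9)), (292, np.int64(212), np.float64(9.7)), (300, np.int64(215), np.float64(9.6)), (308, np.int64(217), np.float64(9.6)), (316, np.int64(220), np.float64(9.6)), (324, np.int64(223), np.float64(8.7)), (332, np.int64(225), np.float64(8.7)), (340, np.int64(228), np.float64(8.5)), (348, np.int64(230), np.float64(8.7)), (356, np.int64(233), np.float64(8.8)), (364, np.int64(236), np.float64(8.5)), (372, np.int64(238), np.float64(8.3)), (380, np.int64(241), np.float64(8.1)), (388, np.int64(243), np.float64(7.9))]
t1 [(283, np.int64(215), np.float64(8.3)), (291, np.int64(216), np.float64(9.5)), (299, np.int64(219), np.float64(9.3)), (307, np.int64(221), np.float64(9.3)), (315, np.int64(223), np.float64(9.2)), (323, np.int64(225), np.float64(9.5)), (331, np.int64(227), np.float64(9.1)), (339, np.int64(228), np.float64(8.8)), (347, np.int64(231), np.float64(9.3)), (355, np.int64(233), np.float64(9.2)), (363, np.int64(235), np.float64(9.5)), (371, np.int64(237), np.float64(9.3)), (379, np.int64(239), np.float64(9.6)), (387, np.int64(241), np.float64(9.1))]
```

The fits are clean, and the bottle stayed put during backing-off (68.9, 69.4 and 69.1°); my hand reading of u1 was off. Now I'll fit the bar the same way.

```bash
cat > bar.py <<'E'
from edge import *
def bar(n):
    g=cv2.GaussianBlur(cv2.cvtColor(cv2.imread(f"pics/{n}w.png"),cv2.COLOR_BGR2GRAY).astype(float),(0,0),.8)
    pts=[]
    for x in range(330,375):
        yy=352+(x-326)*.28; r=np.arange(int(yy)-5,int(yy)+6); d=-g[r,x]+.5*(g[r-3,x]+g[r+3,x]); i=int(np.argmax(d))
        if 0<i<len(r)-1:
            a,b,e=d[i-1],d[i],d[i+1]; pts.append((x,r[i]+.5*(a-e)/(a-2*b+e)))
    vx,vy,x0,y0=cv2.fitLine(np.float32(pts),cv2.DIST_HUBER,0,.01,.01).ravel()
    q=lambda x:onz(c,x,y0+vy/vx*(x-x0),.132)
    return ang(q(330),q(375)),len(pts)
E
python3 - <<'E'
from bar import *
for n,y in dict(c3=-110.03,t1=83.76,u1=169.97,u2=177.77).items():
    m,k=bar(n); print(n,k,"bar-tool",round(m-Y,2),"bar world",round(m-Y+y,2))
E
```

```text
c3 45 bar-tool -108.19 bar world -218.22
t1 45 bar-tool -106.18 bar world -22.42
u1 45 bar-tool -107.83 bar world 62.14
u2 45 bar-tool -107.91 bar world 69.86
```

The bar turned 92.2° relative to the bottle, which is 2° over. Trimming 0.03 rad clockwise.

>>> {"op": "apply_moves", "data": {
  "linear": [
    [0,0,0.01],
    [0,0,0.02],
    [0,0,0.02],
    [0,0,0.02],
    [0,0,0.02]
  ],
  "delta_rot": [
    [0,0,0.015],
    [0,0,0.03],
    [0,0,0.03],
    [0,0,0.03],
    [0,0,0.03]
  ]
}}

```text
time: 15.4
ee_pos: [0.569, 0.1647, 0.1193]
ee_rot: [-180.0, 0.1, 176.0]
contact_force: [-2.4, -2.9, 6.7]
grip_width: 0.0448
```

```bash
python3 look.py u3; python3 - <<'E'
from bar import *
for n,y,a,b in [("u2",177.77,(284,209),(390,241)),("u3",Y,(284,210),(390,240))]:
    m,_=fit(n,a,b); k,_=bar(n); bo=m-Y+y; ba=k-Y+y
    print(n,"bottle",round(bo%90,2),"bar",round(ba,2),"turn",round((ba-bo+1.33+180)%90-90,2)%90)
J=manip.get_image("side")[:,:,::-1];K=manip.get_image("scene")[:,:,::-1]
cv2.imwrite("pics/fs.png",J);cv2.imwrite("pics/fsc.png",K)
cv2.imwrite("pics/f.png",np.hstack([cv2.resize(J,(400,300)),cv2.resize(K,(400,300))]))
A=cv2.resize(J[250:385,230:360],(385,400),interpolation=cv2.INTER_CUBIC)
B=cv2.resize(K[180:300,330:445],(383,400),interpolation=cv2.INTER_CUBIC)
cv2.imwrite("pics/f2.png",cv2.convertScaleAbs(np.hstack([A,B]),alpha=1.5,beta=10))
E
```

```text
t 15.4 p [0.569  0.1647 0.1193] rot [-1.7995e+02  6.0000e-02  1.7604e+02] q [ 8.1 22.6 -6.9 60.5 -0.1 12. ] F [-2.4 -2.9  6.7] M [-0.63  0.52 -0.02] w 0.0448 -> tool mm [ 2.   0.2 -0.7]
u2 bottle 69.06 bar 69.86 turn 2.1299999999999955
u3 bottle 69.03 bar 68.12 turn 0.4200000000000017
```

View pics/f.png

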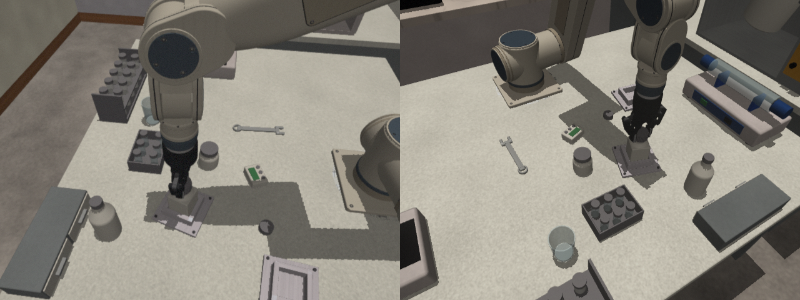

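View pics/f2.png

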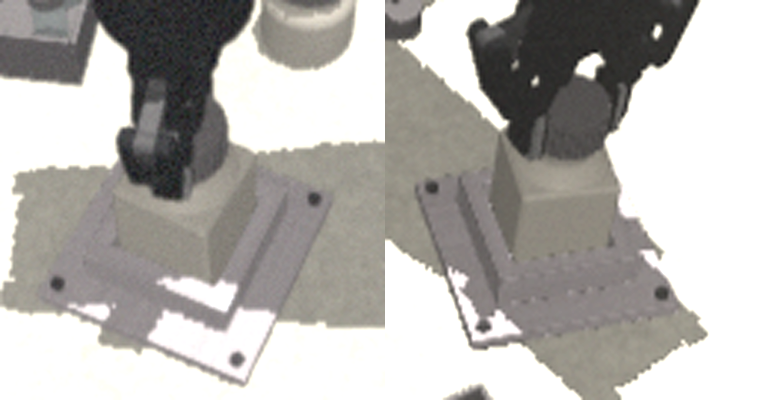

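View pics/u3.png

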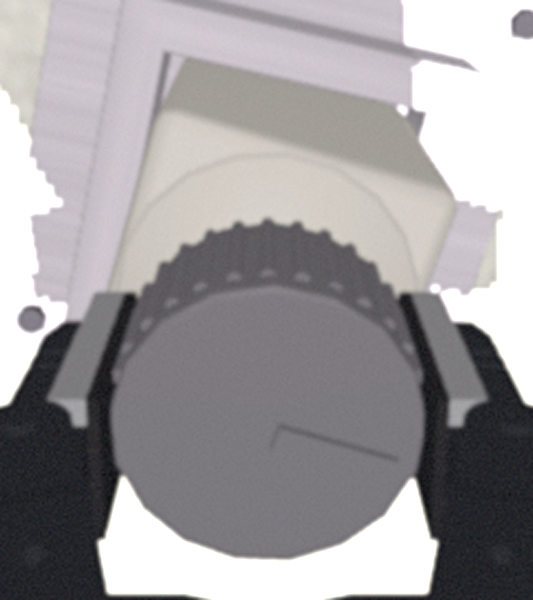

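```bash
python3 -c "
from workcell import manip
print(manip.finish_job())"
```

```text
the job is handed in; nothing more can be done
None
```

The bottle is standing in the far socket, and its cap has been screwed down to the stop and backed off a quarter turn. The gripper is still holding the cap for you to tape. I handed the job in at about 15.5 s of the 54 s allowed; no verdict was reported.

- **Seating:** the bottle touched the pocket floor at the expected height (gripper at 0.1201 m against 0.120 m). It is still pressed lightly down, with about 7 N on the tool and a small side moment of about 0.6–0.8 N m in total.
- **Tightening:** the cap turned freely at 0.04–0.09 N m, then jumped to 1.2 N m at the stop. The fingers wound up about 2° there and sprang back when I reversed.
- **Backing off:** measured from the bar on the cap against the bottle's edge, I first went to 92.1°, so I trimmed it back to 90.4° (good to about ±0.5°). The bottle did not turn during this and rests against the clockwise end of its play in the socket.
- **Disagreement:** one reading taken by eye put the bottle about 2° off. The edge fits contradicted it, so I used those.
- **Other things on the bench:** they look undisturbed in the final pictures. I checked this by eye, not by measurement.

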